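Turn two mosaic pebbles out of a hinged rack onto a loose board

TASK

Keep the loose plywood board held against the blue pebble rack of the turnover jig (its orange ear can be pinched together with the blue one beside it) and swing both over on the hinge until they lie upside down in the wooden tray. Then swing the rack alone back onto its rests (the yellow ear belongs to it only), leaving the board flat in the tray with both pebbles lying on it as they were laid out.

Things in the scene. Friction and masses are not known exactly. Their poses are not given: they have to be found in the camera images.
- rack (a joint): Hinge angle of the blue rack, rad: 0 = on its rests, pockets up; 1.57 = upright; 3.14 = upside down over the wooden tray; stops at both ends, no spring, turns easily and falls to either side of upright. The rack is a 148 x 76 x 21 mm block, 0.16 kg, with two 17 mm deep pockets, one pebble in each.
- hinge_mid (a point): Middle of the hinge rod of the jig (grey base 206 x 230 mm, fixed, place and yaw vary), 45 mm above the table. x along the rod, y level to the rack's rest side (robot's left), z up; tray on the -y side, floor 8.5 mm below the rod, open where the ears come out. At rack angle q an ear centre is at y = 0.140 cos q, z = 0.140 sin q here, x = -0.040 (pair) or +0.050 (yellow).
- hold_ear (a point): Centre of the pair of round ears (26 mm discs facing along the hinge, 17 mm over both) at the rack's free edge: blue, fixed to the rack, and orange, fixed to the board, 1 mm apart. Fingers close on both along the hinge axis; the ears turn between them, so the gripper can point down all through the swing. Fixed to the rack; axes as hinge_mid's at rack angle 0. 45 mm above the table at both ends.
- lift_ear (a point): Centre of the single yellow round ear (disc 26 mm across, 10 mm thick along the hinge) at the rack's free edge, fixed to the rack only, 90 mm along the hinge from the pair, as far from the hinge. 45 mm above the table at both ends of the swing.
- cover_mid (a point): Centre of the loose plywood board, 152 x 78 x 8 mm, 0.08 kg. At first it covers the rack's pockets, its two orange forks straddling the hinge rod with 2 mm play; only the fingers can hold it to the rack. x along the hinge, z up at the start and down once turned over; in the tray the centre is 62 mm from the rod and 4.5 mm below it.
- pebble_a_mid (a point): Centre of the larger beige pebble, 46 x 40 x 15 mm, hidden under the board in the rack's pocket at x = -35 mm from the board's centre.
- pebble_b_mid (a point): Centre of the grey pebble, 40 x 34 x 14 mm, hidden under the board in the rack's pocket at x = +35 mm from the board's centre.

How it is judged:
By the outcome, as a careful person would: the job done as asked, in the order asked, and still so for the second after the job is handed in, with the robot touching nothing.
It also fails if it takes over 70 s, if anything falls off the work surface, if the arm or the gripper's body presses on something with over 40 N, if the wrist force passes 120 N, or if a joint passes its speed limit or range.

ROBOT

A 6-joint arm with a two-finger parallel gripper is mounted at the origin on a cart in front of the work surface, level with it; the furniture and walls round the work are solid. World frame = base frame: x ahead of the robot, y to its left, z up, the work surface at z = 0. Lengths are in m, angles in rad, forces in N, time in s.
With the tool pointing down it reaches from about 0.3 to 1 m from the base axis. Payload 5.1 kg.
Tool frame: the origin (TCP) lies midway between the tips of the shut fingers; the grasp point (between the pads) lies 19 mm behind it; x points along the fingers, y is the direction in which the jaws open and shut, and the axes are right-handed (so a half turn about x gives the same grasp; the last joint's range is limited). The gripper opens to 95 mm and grips with 3 to 60 N. Pads are 20 mm wide; open, the fingers measure 119 mm over their backs; the gripper's body (75 mm by 180 mm) begins 59 mm behind the grasp point.
Start: joints at [-1.402, 0.124, 1.65, -0, 1.367, -0.083], TCP at [0.162, -0.629, 0.215] pointing down, gripper open.
Joint ranges: [-2.61, 2.61], [-1.02, 2.33], [0.03, 2.71], [-1.35, 4.49], [0.32, 2.68], [-2.91, 2.91]. Speed limits (rad/s): [2.57, 2.57, 3.14, 3.14, 3.14, 3.14].

INTERFACE

Orientations are given as a unit quaternion [w, x, y, z].
In Python, from rig import r gives the robot as it stands.
- The arm moves only by the tool jog_arm, never from a script. Its argument "increments" is a list of rows, each an object with "travel": the shift along the world's x, y, z in m, a list of three; "dr": the turn, a rotation vector about the world's x, y, z in rad, a list of three. In form: [{"travel": [x, y, z], "dr": [ax, ay, az]}, ...]. A call has 1 to 20 rows; each row is the pose to reach, as a shift and turn from the pose commanded when the call began; what a row does not reach only later rows make up. A row lasts 1/8 s, in which the tool goes at most 62.5 mm and 10.7 degrees, less where a joint would pass 70% of its speed; a pose out of reach is approached as far as the arm can. A call with a gripper value outside its range is refused whole. "jaw" is the opening, from 0 (shut) to 1 (fully open), set as the call begins (left out, the last holds). The fingers move at their own pace and stop on an object; the grip force is fixed at half the most. Time passes only in rows, so rows that repeat a pose let the fingers close. It gives the time, the measured TCP pose, the force and the opening at its end, in the units of the state.
- r.sense(): the state, without advancing time (a new reading comes with each control period).
- r.get_image(name): name is "side" or "top" or "wrist"; returns a dict with "image" (400x640x3 uint8, blue, green, red), "z_map" (400x640 float32, m along the optical axis (not along the pixel's ray), 0 where there is no reading), "intrinsics" (3x3 intrinsics, pixels), "D" ([k1, k2, p1, p2, k3] as OpenCV has them; the pictures are not rectified), "origin" and "rotation" of the camera in the world. Camera axes: x right, y down, z forward; pixel columns grow to the right and rows downward; lengths in m; the calibration is good to about 2 mm. A picture is of the moment at which its call begins.
- r.hand_in(): hands the job in, once; it reports no verdict.
Trained networks look in a picture, given as the dict that the camera call returned (one of the last four; its "shot" number tells which), for a name from the list of things; names that differ only in an ending like _2 or _b are one class to them, and where a whole thing is asked for, a point or a joint stands for the part that bears it (a point fixed in the world has none). Each returns a list of dicts, best first, with "conf" (0 to 1); they miss things now and then, are a little off and sometimes report something else, mostly with a low value. They report only what shows in the picture. A call takes as long as a camera call.
- r.boxes_of(picture, label): "uv" ([column, row] in pixels, amid what is visible of it).
The state is a dict: "t": time; "joint_positions": joint angles; "joint_vel": joint speeds; "effort": joint torques, N m; "position": TCP position; "orientation": TCP orientation; "force": force on the tool from outside, world axes, zero at the start; "wrist_torque": the same for the moment, N m; "grip_width": finger opening in m.
Only numpy, scipy, OpenCV 4.12 (cv2) and the standard library are available. Lean on these libraries where they do the work, as an engineer would, in place of code of your own. Each camera call takes 0.05 s, during which the arm holds its last target. There are 200 camera calls.

## Working session

There is one attempt and no reset: what is moved stays moved. The work goes in short steps, Python scripts to look and compute and a tool call to move; the robot and the scene stay as the last step left them, time stands still between calls to the robot, and variables do not carry over. Pictures are saved under pics/ and viewed, about 8 in all and at most 12, crops included, and the job is handed in when it is done.

Besides the shell and the picture viewer there is one more tool, called after "Call:" as a command line: name --argument value ..., lists and objects as JSON in quotes. jog_arm: Moves the arm, as the interface text tells. Its arguments: {"type":"object","properties":{"increments":{"type":"array"},"jaw":{"type":"number"}},"required":["increments"]}

```bash
mkdir -p pics; ls; cat > h.py <<'E'
import numpy as np, cv2
from rig import r
def ray(p,uv):
    n=cv2.undistortPoints(np.array([[uv]],float),np.array(p["intrinsics"]),np.array(p["D"]))[0,0]
    return np.array([n[0],n[1],1.])
def world(p,uv,z=None,w=2):
    u,v=int(round(uv[0])),int(round(uv[1])); R=np.array(p["rotation"]);o=np.array(p["origin"])
    d=ray(p,uv)
    if z is not None:
        k=R@d; return o+k*(z-o[2])/k[2]
    m=p["z_map"][v-w:v+w+1,u-w:u+w+1]; m=m[m>0]
    return o+R@(d*np.median(m)) if len(m) else None
E
python3 - <<'E'
from h import *
s=r.sense(); print({k:np.round(s[k],3).tolist() for k in s})
for c in ("top","side"):
    p=r.get_image(c); cv2.imwrite(f"pics/{c}0.png",p["image"]); print(c,np.round(p["origin"],3),np.round(p["rotation"],2).tolist())
    for n in ("hold_ear","lift_ear","cover_mid","rack","hinge_mid"):
        for b in r.boxes_of(p,n)[:2]: print(n,b["conf"],np.round(b["uv"],1),world(p,b["uv"]),world(p,b["uv"],0.058))
E
```

```text
pics
{'t': 0.0, 'joint_positions': [-1.402, 0.124, 1.652, -0.0, 1.368, -0.083], 'joint_vel': [-0.001, -0.0, 0.001, 0.0, -0.002, -0.0], 'effort': [0.001, -41.76, -35.993, 0.077, 0.049, -0.0], 'position': [0.162, -0.629, 0.213], 'orientation': [-0.088, -0.701, -0.089, 0.702], 'force': [-0.072, -0.542, -0.749], 'wrist_torque': [-0.016, -0.036, -0.006], 'grip_width': 0.095}
top [ 0.434 -0.135  0.913] [0.05, -0.7, 0.71, -0.03]Traceback (most recent call last):
  File "<stdin>", line 6, in <module>
  File "h.py", line 12, in world
    return o+R@(d*np.median(m)) if len(m) else None
             ~^^~~~~~~~~~~~~~~~
ValueError: matmul: Input operand 1 has a mismatch in its core dimension 0, with gufunc signature (n?,k),(k,m?)->(n?,m?) (size 3 is different from 4)
```

```bash
sed -i '1a from scipy.spatial.transform import Rotation as Ro' h.py; sed -i 's/R=np.array(p\["rotation"\])/R=Ro.from_quat(np.roll(p["rotation"],-1)).as_matrix()/' h.py
python3 - <<'E'
from h import *
for c in ("top","side"):
    p=r.get_image(c); cv2.imwrite(f"pics/{c}0.png",p["image"]); print(c,np.round(p["origin"],3),np.round(p["rotation"],2).tolist())
    for n in ("hold_ear","lift_ear","cover_mid","rack","hinge_mid"):
        for b in r.boxes_of(p,n)[:2]: print(n,b["conf"],np.round(b["uv"],1),world(p,b["uv"]),world(p,b["uv"],0.058))
E
```

```text
top [ 0.434 -0.135  0.913] [0.05, -0.7, 0.71, -0.03]
hold_ear 0.54 [321.6 172.4] [ 0.59500377 -0.10813098  0.04282225] [ 0.59219832 -0.10860539  0.058     ]
lift_ear 0.81 [361.6 170.8] [ 0.59561764 -0.19569716  0.05376026] [ 0.59482096 -0.19539928  0.058     ]
cover_mid 0.8 [338.3 198.3] [ 0.53574006 -0.14440571  0.05338553] [ 0.53519478 -0.14435698  0.058     ]
rack 0.56 [319.  172.1] [ 0.59576526 -0.10237041  0.04267111] [ 0.59291895 -0.10295092  0.058     ]
hinge_mid 0.85 [379.2 205. ] [ 0.52484985 -0.23728746  0.00974508] [ 0.52000499 -0.23184039  0.058     ]
side [ 0.3   -0.742  0.62 ] [-0.41, 0.9, -0.15, 0.08]
hold_ear 0.91 [343.2 221.8] [ 0.55391295 -0.19052078  0.03975878] [ 0.54594427 -0.2078524   0.058     ]
cover_mid 0.71 [328.9 207.7] [ 0.53337617 -0.15302212  0.05562982] [ 0.53239787 -0.15549485  0.058     ]
rack 0.79 [337.1 222.7] [ 0.54045099 -0.18794324  0.0387214 ] [ 0.53249049 -0.20631329  0.058     ]
rack 0.17 [340.2 254. ] [ 0.513839   -0.27478649  0.03792897] [ 0.50647991 -0.290892    0.058     ]
hinge_mid 0.87 [340.1 253.6] [ 0.51381301 -0.27421203  0.03854374] [ 0.50667266 -0.28985995  0.058     ]
```

View pics/top0.png

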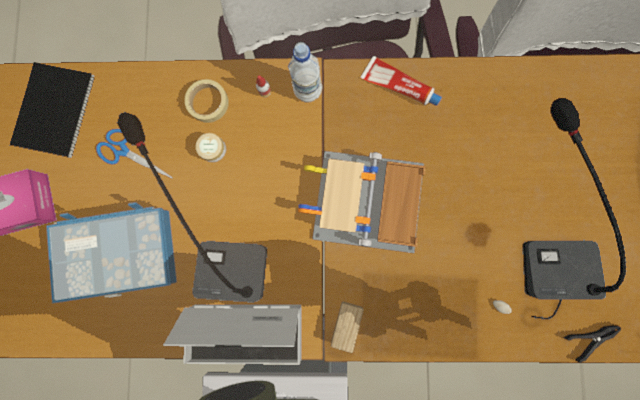

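View pics/side0.png

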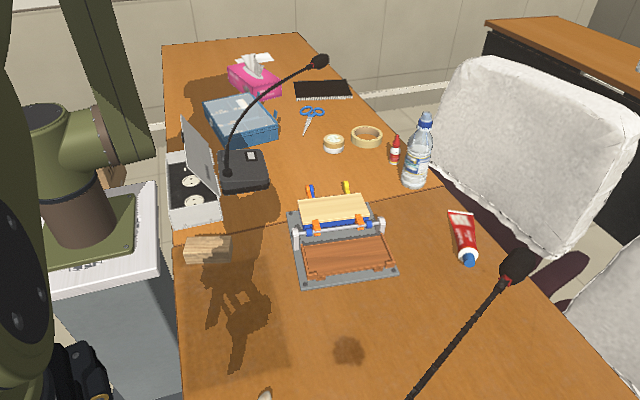

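```bash
python3 - <<'E'
from h import *
s=r.sense(); R=Ro.from_quat(np.roll(s["orientation"],-1)).as_matrix(); print(np.round(R,3))
p=r.get_image("top"); im=p["image"]
hsv=cv2.cvtColor(im,cv2.COLOR_BGR2HSV)
roi=np.zeros(im.shape[:2],np.uint8); roi[140:260,290:435]=1
for n,lo,hi in (("yellow",(24,150,120),(34,255,255)),("orange",(8,200,180),(18,255,255)),("blue",(105,120,80),(130,255,255))):
    m=cv2.inRange(hsv,lo,hi)*roi
    k,l,st,ce=cv2.connectedComponentsWithStats(m)
    for i in range(1,k):
        if st[i,4]>8: print(n,st[i].tolist(),np.round(ce[i],1),np.round(world(p,ce[i],w=1),4))
# point cloud of jig
v,u=np.mgrid[150:255,296:432]; 
P=np.array([world(p,(a,b),w=0) if p["z_map"][b,a]>0 else [0,0,-1] for a,b in zip(u.ravel(),v.ravel())])
np.save("P.npy",np.c_[u.ravel(),v.ravel(),P])
cv2.imwrite("pics/c1.png",cv2.resize(im[145:260,290:435],None,fx=5,fy=5,interpolation=cv2.INTER_CUBIC))
Z=P[:,2].reshape(u.shape); 
for c in range(364-296,386-296,2): print(c+296,np.round(Z[2::8,c]*1000).astype(int))
E
```

```text
[[ 0.     0.249 -0.968]
 [-0.    -0.968 -0.249]
 [-1.     0.    -0.   ]]
yellow [305, 165, 22, 8, 113] [314.9 168.8] [ 0.6028 -0.0935  0.0455]
orange [299, 209, 10, 4, 19] [303.2 210.1] [ 0.5103 -0.0685  0.0586]
blue [364, 166, 14, 6, 64] [370.5 168.8] [ 0.6004 -0.2153  0.0511]
blue [300, 205, 21, 5, 55] [309.7 207. ] [ 0.5181 -0.0818  0.0452]
blue [357, 226, 14, 6, 58] [363.  228.4] [ 0.4704 -0.1969  0.0514]
364 [ 3  7 46 55  7  7  9  9  9 37 49 60  1]
366 [-1 10 43 54 10  7 10 10 49 48 50 55 -1]
368 [ 0 29 46 54 10 10 48 49 49 56 53  9  1]
370 [ 4 32 52 55 48 50 50 47  5  9  9  9  1]
372 [    0    35 -1000    57    48    10    11    10    10    10     5     8
     1]
374 [ 2 50 53 56  9 10  9  9  6 10  9  8  3]
376 [ 3 42 53  8 11  9  5  6 11  9  7  8  5]
378 [ 2 46 10  7  7 11 10  8  9 10 35 44  7]
380 [-2 11  8  8  7  9  9  8 38 36 35 47  6]
382 [ 1 11 11  8  7  7 35 34 38 38 36 43 10]
384 [ 0  8  9  9 37 36 39 36 36 38 35 38  8]
```

View pics/c1.png

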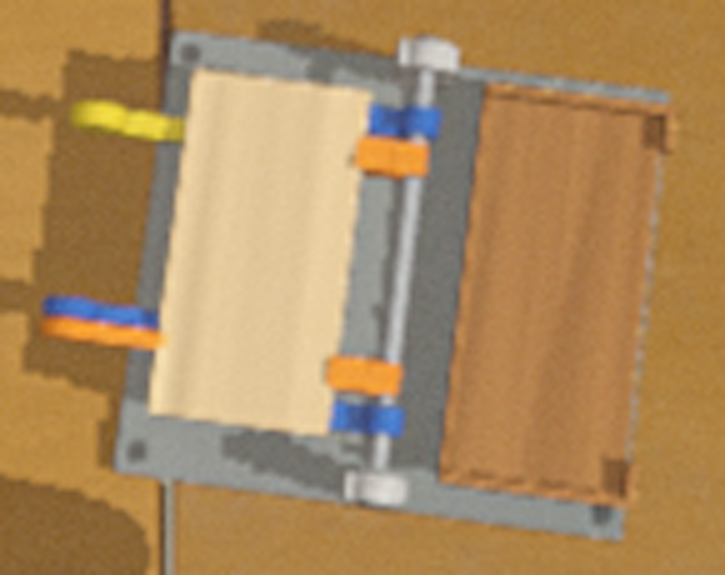

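```bash
cat > fit.py <<'E'
from h import *
from scipy.optimize import least_squares
p=r.get_image("top")
px=lambda c:(290+(c[0]-2)/5,145+(c[1]-2)/5)
# crop px, z, model (x,y), z; None = unused
F=[((193,68),.0535,(.076,.101)),((370,90),.0535,(.076,.023)),((332,433),.0535,(-.076,.023)),((150,413),.0535,(-.076,.101)),
((427,95),.049,(None,0)),((382,465),.049,(None,0)),((400,280),.049,(None,0)),((72,112),.045,(.050,.153)),((42,316),.045,(-.040,.153))]
W=np.array([world(p,px(c),z)[:2] for c,z,_ in F])
def res(q):
    c,s=np.cos(q[2]),np.sin(q[2]); o=[]
    for w,(_,_,(a,b)) in zip(W,F):
        d=w-q[:2]; x=c*d[0]+s*d[1]; y=-s*d[0]+c*d[1]
        if a is not None:o.append(x-a)
        o.append(y-b)
    return np.array(o)
q=least_squares(res,[.52,-.21,0]).x
print("hinge",q,"res mm",np.round(res(q)*1000,1))
c,s=np.cos(q[2]),np.sin(q[2])
for n,x in(("pair",-.04),("yel",.05)):
    for y in (.14,-.14): print(n,y,np.round([q[0]+c*x-s*y,q[1]+s*x+c*y],4))
E
python3 fit.py
```

```text
hinge [ 0.53603264 -0.2138748  -0.13313928] res mm [-0.4  0.7 -0.7  0.7  0.7 -0.6 -0.7 -0.  -1.5 -0.7  0.8  1.3 -0.2 -0.3
  0.7]
pair 0.14 [ 0.515  -0.0698]
pair -0.14 [ 0.4778 -0.3473]
yel 0.14 [ 0.6042 -0.0818]
yel -0.14 [ 0.567  -0.3593]
```

Call:
jog_arm --increments '[{"travel": [0.03,0.05,0],"dr": [0,0,0.1]},{"travel": [0.06,0.1,0],"dr": [0,0,0.2]},{"travel": [0.09,0.145,0],"dr": [0,0,0.3]},{"travel": [0.12,0.19,0],"dr": [0,0,0.4]},{"travel": [0.15,0.24,0],"dr": [0,0,0.5]},{"travel": [0.18,0.29,0],"dr": [0,0,0.6]},{"travel": [0.21,0.335,0],"dr": [0,0,0.7]},{"travel": [0.24,0.38,0],"dr": [0,0,0.8]},{"travel": [0.27,0.43,0],"dr": [0,0,0.9]},{"travel": [0.3,0.475,0],"dr": [0,0,1.0]},{"travel": [0.33,0.52,0],"dr": [0,0,1.1]},{"travel": [0.353,0.559,0],"dr": [0,0,1.186]},{"travel": [0.353,0.559,0],"dr": [0,0,1.186]},{"travel": [0.353,0.559,0],"dr": [0,0,1.186]},{"travel": [0.353,0.559,0],"dr": [0,0,1.186]}]'

```text
t: 2.68
position: [0.5145, -0.0715, 0.2147]
orientation: [-0.465, -0.532, -0.465, 0.533]
force: [-0.6, 0.7, 0.4]
grip_width: 0.0949
```

```bash
python3 - <<'E'
from h import *
s=r.sense(); R=Ro.from_quat(np.roll(s["orientation"],-1)).as_matrix(); print(np.round(R,3), s["position"],np.round(s["joint_positions"],2))
p=r.get_image("wrist"); im=p["image"]; cv2.imwrite("pics/w1.png",im)
print(p["origin"])
for n in ("hold_ear","lift_ear"):
    for b in r.boxes_of(p,n)[:2]: print(n,b["conf"],np.round(b["uv"],1),world(p,b["uv"]),world(p,b["uv"],0.045))
hsv=cv2.cvtColor(im,cv2.COLOR_BGR2HSV)
for n,lo,hi in (("yellow",(24,150,100),(34,255,255)),("orange",(8,200,160),(18,255,255)),("blue",(105,120,60),(130,255,255))):
    k,l,st,ce=cv2.connectedComponentsWithStats(cv2.inRange(hsv,lo,hi))
    for i in range(1,k):
        if st[i,4]>60: print(n,st[i].tolist(),np.round(ce[i],1),np.round(world(p,ce[i],w=1),4))
E
```

```text
[[-0.     0.991 -0.135]
 [-0.    -0.135 -0.991]
 [-1.     0.     0.   ]] [ 0.51446461 -0.07152418  0.21469258] [-0.24 -0.17  1.94 -0.    1.37 -0.11]
[0.52562969 0.00704809 0.38386653]
hold_ear 0.94 [382.5 208.3] [ 0.58917441 -0.12076882  0.02530794] [ 0.58568453 -0.11374911  0.045     ]
lift_ear 0.66 [376.8 206.1] [ 0.58499848 -0.12290659  0.00778962] [ 0.57912433 -0.11004841  0.045     ]
yellow [388, 170, 15, 43, 476] [394.5 189.7] [ 0.5997 -0.0902  0.053 ]
orange [311, 172, 8, 43, 258] [314.9 194.1] [ 0.5081 -0.0831  0.0523]
orange [307, 271, 11, 11, 69] [312.7 275.4] [ 0.4907 -0.1867  0.0547]
orange [383, 271, 12, 11, 103] [388.  276.1] [ 0.5841 -0.2007  0.0545]
blue [547, 130, 23, 45, 166] [554.1 151.1] [ 0.7725 -0.068   0.0615]
blue [569, 132, 33, 46, 245] [580.3 146.2] [ 0.7767 -0.0601  0.0892]
blue [319, 170, 69, 42, 508] [338.7 199.9] [ 0.5358 -0.1075  0.0074]
blue [292, 208, 19, 4, 75] [301.1 209.5] [ 0.4876 -0.1051  0.0354]
blue [294, 273, 10, 9, 89] [298.4 277. ] [ 0.4709 -0.1931  0.0433]
blue [395, 272, 10, 10, 79] [398.9 277.3] [ 0.6    -0.2115  0.0431]
```

View pics/w1.png

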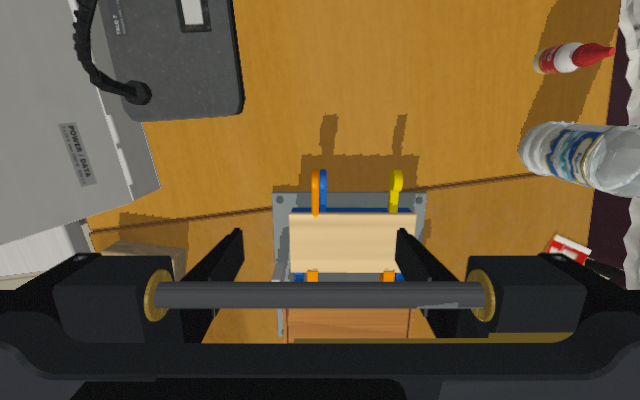

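```bash
python3 - <<'E'
from h import *
p=r.get_image("wrist")
o=np.array([0.53603,-0.21387]);th=-.13314;c,s=np.cos(th),np.sin(th)
for n,uv,z in (("pair tip",(319,170),.045),("yel tip",(398,170),.045),("boardTL",(289,213),.0535),("boardTR",(419,213),.0535),("boundary",(318.5,180),.056)):
    w=world(p,uv,z); d=w[:2]-o; print(n,w,"model",np.round([c*d[0]+s*d[1],-s*d[0]+c*d[1]],4))
E
```

```text
pair tip [ 0.51661649 -0.05710022  0.045     ] model [-0.0401  0.1528]
yel tip [ 0.60719093 -0.06950225  0.045     ] model [0.0514 0.1525]
boardTL [ 0.47489894 -0.10148214  0.0535    ] model [-0.0755  0.1033]
boardTR [ 0.62651424 -0.12228049  0.0535    ] model [0.0775 0.1028]
boundary [ 0.51479365 -0.06628421  0.056     ] model [-0.0406  0.1435]
```

Call:
jog_arm --increments '[{"travel": [0,0.001,-0.03],"dr": [0,0,0]},{"travel": [0,0.001,-0.06],"dr": [0,0,0]},{"travel": [0,0.001,-0.09],"dr": [0,0,0]},{"travel": [0,0.001,-0.12],"dr": [0,0,0]},{"travel": [0,0.001,-0.145],"dr": [0,0,0]},{"travel": [0,0.001,-0.165],"dr": [0,0,0]},{"travel": [0,0.001,-0.18],"dr": [0,0,0]},{"travel": [0,0.001,-0.189],"dr": [0,0,0]},{"travel": [0,0.001,-0.189],"dr": [0,0,0]},{"travel": [0,0.001,-0.189],"dr": [0,0,0]}]'

```text
t: 4.12
position: [0.5156, -0.0697, 0.0265]
orientation: [0.466, 0.532, 0.465, -0.532]
force: [-1.2, -0.0, -0.2]
grip_width: 0.095
```

Call:
jog_arm --increments '[{"travel": [0,0,0],"dr": [0,0,0]},{"travel": [0,0,0],"dr": [0,0,0]},{"travel": [0,0,0],"dr": [0,0,0]},{"travel": [0,0,0],"dr": [0,0,0]},{"travel": [0,0,0],"dr": [0,0,0]},{"travel": [0,0,0],"dr": [0,0,0]},{"travel": [0,0,0],"dr": [0,0,0]},{"travel": [0,0,0],"dr": [0,0,0]}]' --jaw 0

```text
t: 5.12
position: [0.5149, -0.0695, 0.0256]
orientation: [-0.466, -0.532, -0.466, 0.532]
force: [0.3, 0.3, 0.9]
grip_width: 0.0204
```

Call:
jog_arm --increments '[{"travel": [0,0,0],"dr": [0,0,0]},{"travel": [0,0,0],"dr": [0,0,0]},{"travel": [0,0,0],"dr": [0,0,0]}]'

```text
t: 5.5
position: [0.5147, -0.0695, 0.0256]
orientation: [-0.466, -0.532, -0.466, 0.532]
force: [-1.3, 0.2, 1.8]
grip_width: 0.016
```

```bash
python3 - <<'E'
import numpy as np
th=-.1331;Y=np.array([-np.sin(th),np.cos(th)])
# 38 steps eased: q from 0 to pi
for call,(a,b) in enumerate(((0,1.75),(1.75,np.pi))):
    n=18; 
    print([[round(float(v),4) for v in (*(Y*.14*(np.cos(q)-np.cos(a))),.14*(np.sin(q)-np.sin(a)))] for q in a+(b-a)*np.arange(1,n+1)/n])
E
```

```text
[[-0.0001, -0.0007, 0.0136], [-0.0004, -0.0026, 0.0271], [-0.0008, -0.0059, 0.0403], [-0.0014, -0.0104, 0.0531], [-0.0022, -0.0161, 0.0654], [-0.0031, -0.0229, 0.0771], [-0.0041, -0.0309, 0.0881], [-0.0053, -0.0399, 0.0982], [-0.0067, -0.0498, 0.1075], [-0.0081, -0.0606, 0.1157], [-0.0096, -0.0721, 0.1228], [-0.0113, -0.0842, 0.1287], [-0.013, -0.0968, 0.1335], [-0.0147, -0.1099, 0.1369], [-0.0165, -0.1232, 0.1391], [-0.0183, -0.1366, 0.14], [-0.0201, -0.1501, 0.1395], [-0.0219, -0.1635, 0.1378]]
[[-0.0014, -0.0105, -0.0023], [-0.0028, -0.0207, -0.0055], [-0.0041, -0.0307, -0.0094], [-0.0054, -0.0404, -0.0141], [-0.0066, -0.0497, -0.0196], [-0.0078, -0.0585, -0.0257], [-0.0089, -0.0668, -0.0325], [-0.01, -0.0746, -0.04], [-0.0109, -0.0818, -0.048], [-0.0118, -0.0883, -0.0566], [-0.0126, -0.0942, -0.0656], [-0.0133, -0.0994, -0.0751], [-0.0139, -0.1038, -0.085], [-0.0144, -0.1074, -0.0952], [-0.0148, -0.1103, -0.1056], [-0.015, -0.1124, -0.1162], [-0.0152, -0.1136, -0.1269], [-0.0153, -0.114, -0.1378]]
```

Call:
jog_arm --increments '[{"travel": [0,0,0.006],"dr": [0,0,0]},{"travel": [0,-0.001,0.0165],"dr": [0,0,0]},{"travel": [-0.0005,-0.0026,0.027],"dr": [0,0,0]},{"travel": [-0.001,-0.006,0.0405],"dr": [0,0,0]},{"travel": [-0.0015,-0.0105,0.053],"dr": [0,0,0]},{"travel": [-0.002,-0.016,0.0655],"dr": [0,0,0]},{"travel": [-0.003,-0.023,0.077],"dr": [0,0,0]},{"travel": [-0.004,-0.031,0.088],"dr": [0,0,0]},{"travel": [-0.0055,-0.04,0.098],"dr": [0,0,0]},{"travel": [-0.0065,-0.05,0.1075],"dr": [0,0,0]},{"travel": [-0.008,-0.0605,0.1155],"dr": [0,0,0]},{"travel": [-0.0095,-0.072,0.123],"dr": [0,0,0]},{"travel": [-0.0115,-0.084,0.1285],"dr": [0,0,0]},{"travel": [-0.013,-0.097,0.1335],"dr": [0,0,0]},{"travel": [-0.0145,-0.11,0.137],"dr": [0,0,0]},{"travel": [-0.0165,-0.123,0.139],"dr": [0,0,0]},{"travel": [-0.0185,-0.1365,0.14],"dr": [0,0,0]},{"travel": [-0.02,-0.15,0.1395],"dr": [0,0,0]},{"travel": [-0.022,-0.1635,0.138],"dr": [0,0,0]},{"travel": [-0.022,-0.1635,0.138],"dr": [0,0,0]}]'

```text
t: 8.0
position: [0.4919, -0.2346, 0.1645]
orientation: [-0.465, -0.531, -0.466, 0.533]
force: [-6.9, 1.8, -0.4]
grip_width: 0.0154
```

```bash
python3 - <<'E'
from h import *
a=r.get_image("side")["image"];b=r.get_image("wrist")["image"]
cv2.imwrite("pics/s2.png",np.vstack([cv2.resize(a[130:320,230:450],(640,553))]))
E
```

```text
(no output)
```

View pics/s2.png

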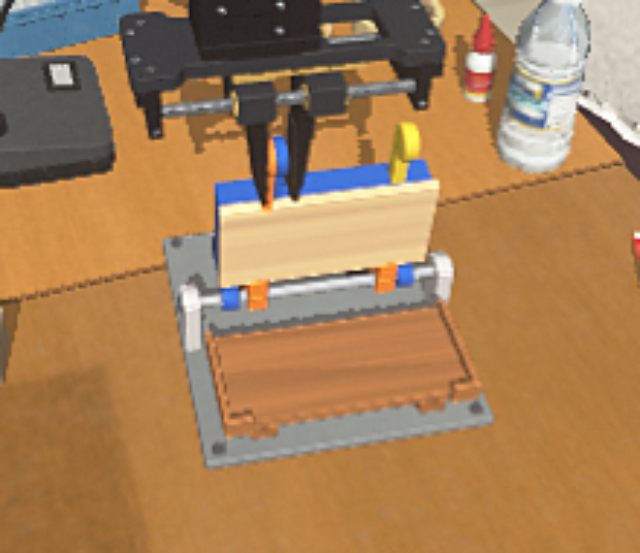

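Call:
jog_arm --increments '[{"travel": [-0.0015,-0.0055,-0.001],"dr": [0,0,0]},{"travel": [-0.002,-0.0105,-0.0025],"dr": [0,0,0]},{"travel": [-0.0035,-0.0205,-0.0055],"dr": [0,0,0]},{"travel": [-0.0045,-0.0305,-0.0095],"dr": [0,0,0]},{"travel": [-0.006,-0.0405,-0.014],"dr": [0,0,0]},{"travel": [-0.007,-0.0495,-0.0195],"dr": [0,0,0]},{"travel": [-0.0085,-0.0585,-0.0255],"dr": [0,0,0]},{"travel": [-0.0095,-0.067,-0.0325],"dr": [0,0,0]},{"travel": [-0.0105,-0.0745,-0.04],"dr": [0,0,0]},{"travel": [-0.0115,-0.082,-0.048],"dr": [0,0,0]},{"travel": [-0.0125,-0.0885,-0.0565],"dr": [0,0,0]},{"travel": [-0.013,-0.094,-0.0655],"dr": [0,0,0]},{"travel": [-0.014,-0.0995,-0.075],"dr": [0,0,0]},{"travel": [-0.0145,-0.104,-0.085],"dr": [0,0,0]},{"travel": [-0.015,-0.1075,-0.095],"dr": [0,0,0]},{"travel": [-0.0155,-0.1105,-0.1055],"dr": [0,0,0]},{"travel": [-0.0155,-0.1125,-0.116],"dr": [0,0,0]},{"travel": [-0.016,-0.1135,-0.127],"dr": [0,0,0]},{"travel": [-0.016,-0.114,-0.134],"dr": [0,0,0]},{"travel": [-0.016,-0.114,-0.1375],"dr": [0,0,0]}]'

```text
t: 10.6
position: [0.4756, -0.3527, 0.0282]
orientation: [-0.468, -0.529, -0.464, 0.535]
force: [-12.2, -9.5, 1.8]
grip_width: 0.0157
```

```bash
python3 - <<'E'
from h import *
p=r.get_image("side");a=p["image"]
cv2.imwrite("pics/s3.png",cv2.resize(a[130:320,230:450],(640,553)))
print(r.sense()["force"],r.sense()["position"])
E
```

```text
[-11.68313518  -9.78142557   1.946208  ] [ 0.47556204 -0.35274883  0.02795395]
```

View pics/s3.png

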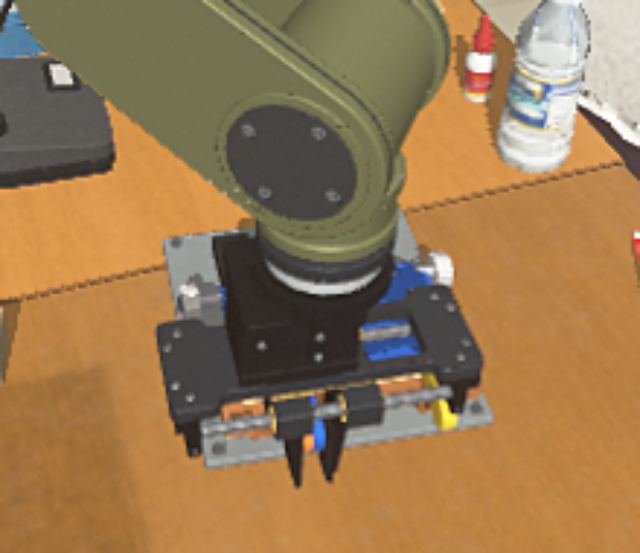

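Call:
jog_arm --increments '[{"travel": [0,-0.002,-0.001],"dr": [0,0,0]},{"travel": [0,-0.004,-0.001],"dr": [0,0,0]},{"travel": [0,-0.004,-0.001],"dr": [0,0,0]},{"travel": [0,-0.004,-0.001],"dr": [0,0,0]}]'

```text
t: 11.15
position: [0.4755, -0.3528, 0.026]
orientation: [-0.466, -0.531, -0.466, 0.533]
force: [-8.8, 1.0, 1.3]
grip_width: 0.0157
```

```bash
python3 - <<'E'
from h import *
s=r.sense();print({k:np.round(s[k],3) for k in("force","position","wrist_torque","joint_positions")})
for n in("top","wrist"):
    p=r.get_image(n);a=p["image"]
    cv2.imwrite(f"pics/{n}4.png",a)
    if n=="top":
        print([ (uv,np.round(world(p,uv,w=1),4)) for uv in((346,175),(346,200),(380,180),(380,230),(400,180),(410,180),(340,230))])
    cr=a[140:260,290:435] if n=="top" else a
    cv2.imwrite(f"pics/{n}4c.png",cv2.resize(cr,(640,400 if n=="wrist" else 530)))
E
```

```text
{'force': array([-8.81 ,  0.958,  1.271]), 'position': array([ 0.475, -0.353,  0.026]), 'wrist_torque': array([ 0.343,  1.161, -0.069]), 'joint_positions': array([-0.727,  0.188,  1.919, -0.004,  1.036, -0.593])}
[((346, 175), array([ 0.5917, -0.1625,  0.0254])), ((346, 200), array([ 0.5369, -0.1623,  0.0094])), ((380, 180), array([ 0.5747, -0.235 ,  0.0554])), ((380, 230), array([ 0.4661, -0.2311,  0.0696])), ((400, 180), array([ 0.5715, -0.2752,  0.0725])), ((410, 180), array([ 0.571 , -0.296 ,  0.0743])), ((340, 230), array([ 0.4689, -0.148 ,  0.0089]))]
```

View pics/wrist4c.png

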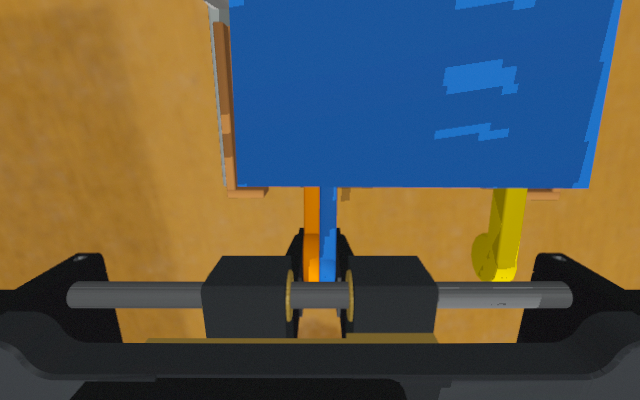

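```bash
cat > plane.py <<'E'
from h import *
o=np.array([0.53603,-0.21387]);th=-.13314;c,s=np.cos(th),np.sin(th)
def loc(w): d=w[:2]-o; return np.array([c*d[0]+s*d[1],-s*d[0]+c*d[1],w[2]-.045])
def cloud(p,step=3):
    v,u=np.mgrid[0:400:step,0:640:step]; u=u.ravel();v=v.ravel();z=p["z_map"][v,u];k=z>0;u,v,z=u[k],v[k],z[k]
    n=cv2.undistortPoints(np.c_[u,v].astype(float)[:,None],np.array(p["intrinsics"]),np.array(p["D"]))[:,0]
    R=Ro.from_quat(np.roll(p["rotation"],-1)).as_matrix()
    W=np.array(p["origin"])+(np.c_[n,np.ones(len(n))]*z[:,None])@R.T
    return np.array([loc(w) for w in W]),cv2.cvtColor(p["image"],cv2.COLOR_BGR2HSV)[v,u]
def m(h,lo,hi): return np.all((h>=lo)&(h<=hi),1)
cols={"yellow":((24,150,80),(34,255,255)),"orange":((8,200,120),(18,255,255)),"blue":((105,120,50),(130,255,255))}
if __name__=="__main__":
  for n in("wrist","top"):
    L,h=cloud(r.get_image(n),2)
    near=(abs(L[:,0])<.09)&(abs(L[:,1])<.17)&(L[:,2]>-.04)&(L[:,2]<.06)
    b=m(h,*cols["blue"])&near&(L[:,1]<-.03)&(L[:,1]>-.098)&(L[:,2]>.005)
    if b.sum()>10:
        A=np.c_[L[b,:2],np.ones(b.sum())]; f=np.linalg.lstsq(A,L[b,2],rcond=None)[0]; print(n,b.sum(),"plane z=",np.round(f,4),"at y=-.06",f[2]-.06*f[1])
    for k in cols:
        e=m(h,*cols[k])&near&(L[:,1]<-.108)
        if e.sum(): print(n,k,e.sum(),"top z by y",[(y,round(float(np.max(L[e&(abs(L[:,1]-y)<.004),2],initial=-9)),4)) for y in(-.112,-.12,-.128,-.136,-.144,-.15)])
E
python3 plane.py
```

```text
wrist 16167 plane z= [-0.0014 -0.0909  0.0202] at y=-.06 0.025664267752174154
wrist yellow 744 top z by y [(-0.112, 0.0227), (-0.12, 0.0238), (-0.128, 0.0242), (-0.136, 0.0251), (-0.144, 0.0251), (-0.15, 0.0211)]
wrist orange 297 top z by y [(-0.112, 0.0093), (-0.12, 0.0098), (-0.128, 0.0232), (-0.136, 0.0256), (-0.144, 0.025), (-0.15, -9.0)]
wrist blue 311 top z by y [(-0.112, 0.023), (-0.12, 0.024), (-0.128, 0.0241), (-0.136, 0.0258), (-0.144, 0.0254), (-0.15, -9.0)]
top 544 plane z= [ 0.0008 -0.089   0.022 ] at y=-.06 0.0273885429165454
top yellow 7 top z by y [(-0.112, 0.0258), (-0.12, 0.0242), (-0.128, -9.0), (-0.136, -9.0), (-0.144, -9.0), (-0.15, -9.0)]
top blue 3 top z by y [(-0.112, 0.0245), (-0.12, -9.0), (-0.128, -9.0), (-0.136, -9.0), (-0.144, -9.0), (-0.15, -9.0)]
```

Call:
jog_arm --increments '[{"travel": [0,0,0],"dr": [0,0,0]},{"travel": [0,0,0],"dr": [0,0,0]},{"travel": [0,0,0],"dr": [0,0,0]},{"travel": [0,0,0],"dr": [0,0,0]},{"travel": [0,0,0],"dr": [0,0,0]}]' --jaw 0.4

```text
t: 11.98
position: [0.4771, -0.3511, 0.0253]
orientation: [0.466, 0.532, 0.466, -0.532]
force: [0.1, 0.0, 0.1]
grip_width: 0.0379
```

```bash
python3 plane.py; python3 -c "
from h import *
print(r.sense()['position'],r.sense()['force'])
cv2.imwrite('pics/w5.png',r.get_image('wrist')['image'])"
```

```text
wrist 14993 plane z= [-0.0006 -0.0024  0.02  ] at y=-.06 0.02014122774192868
wrist yellow 620 top z by y [(-0.112, 0.0126), (-0.12, 0.0127), (-0.128, 0.0127), (-0.136, 0.0135), (-0.144, 0.0122), (-0.15, 0.0098)]
wrist orange 129 top z by y [(-0.112, -0.0017), (-0.12, -0.0007), (-0.128, 0.0107), (-0.136, 0.0115), (-0.144, 0.0113), (-0.15, -9.0)]
wrist blue 249 top z by y [(-0.112, 0.0126), (-0.12, 0.0127), (-0.128, 0.0127), (-0.136, 0.013), (-0.144, 0.0124), (-0.15, 0.0093)]
top 547 plane z= [0.001  0.0009 0.0219] at y=-.06 0.021873668838161334
top yellow 7 top z by y [(-0.112, 0.017), (-0.12, 0.0139), (-0.128, -9.0), (-0.136, -9.0), (-0.144, -9.0), (-0.15, -9.0)]
top orange 1 top z by y [(-0.112, -0.0031), (-0.12, -9.0), (-0.128, -9.0), (-0.136, -9.0), (-0.144, -9.0), (-0.15, -9.0)]
top blue 3 top z by y [(-0.112, 0.0142), (-0.12, -9.0), (-0.128, -9.0), (-0.136, -9.0), (-0.144, -9.0), (-0.15, -9.0)]
[ 0.47699514 -0.3509742   0.02515834] [-0.83925135  0.24693263  0.00286471]
```

Call:
jog_arm --increments '[{"travel": [0,0,0.02],"dr": [0,0,0]},{"travel": [0,0,0.05],"dr": [0,0,0]},{"travel": [0,0,0.08],"dr": [0,0,0]},{"travel": [0.03,-0.003,0.1],"dr": [0,0,0]},{"travel": [0.06,-0.006,0.1],"dr": [0,0,0]},{"travel": [0.09,-0.008,0.1],"dr": [0,0,0]},{"travel": [0.09,-0.008,0.1],"dr": [0,0,0]},{"travel": [0.09,-0.008,0.1],"dr": [0,0,0]}]'

```text
t: 13.12
position: [0.5664, -0.359, 0.1258]
orientation: [-0.466, -0.532, -0.466, 0.532]
force: [0.2, 0.2, 0.2]
grip_width: 0.0382
```

```bash
python3 - <<'E'
from plane import *
s=r.sense(); print(loc(s["position"]),s["position"])
p=r.get_image("wrist"); cv2.imwrite("pics/w6.png",p["image"])
L,h=cloud(p,1)
for k in cols:
    e=m(h,*cols[k])&(abs(L[:,0])<.09)&(L[:,1]<-.115)&(L[:,1]>-.18)&(L[:,2]>0)
    if e.sum(): print(k,e.sum(),"x",np.percentile(L[e,0],[2,50,98]),"y",np.percentile(L[e,1],[1,50]),"z",L[e,2].max())
E
```

```text
[ 0.04937783 -0.13978951  0.08076108] [ 0.56641419 -0.35897712  0.12576108]
yellow 462 x [0.04356606 0.04824114 0.05287442] y [-0.1500112  -0.13149893] z 0.013608980898297027
orange 165 x [-0.04886485 -0.04584097 -0.04205969] y [-0.14923916 -0.13476623] z 0.012884380120849373
blue 473 x [-0.04026491 -0.03511907 -0.03277755] y [-0.1479546  -0.13149336] z 0.013412925505626325
```

View pics/w6.png

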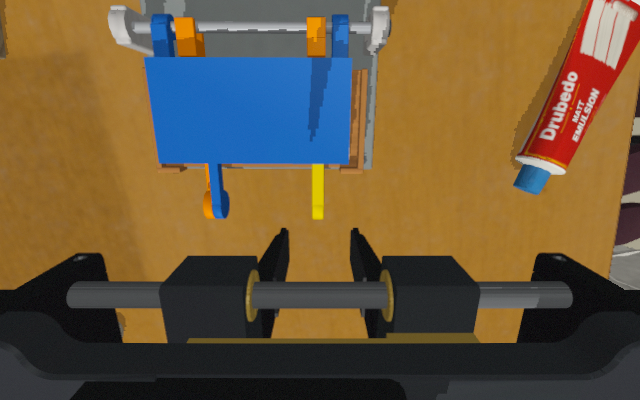

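Call:
jog_arm --increments '[{"travel": [0.0005,0,-0.03],"dr": [0,0,0]},{"travel": [0.0005,0,-0.06],"dr": [0,0,0]},{"travel": [0.0005,0,-0.085],"dr": [0,0,0]},{"travel": [0.0005,0,-0.1],"dr": [0,0,0]},{"travel": [0.0005,0,-0.1],"dr": [0,0,0]},{"travel": [0.0005,0,-0.1],"dr": [0,0,0]}]'

```text
t: 13.92
position: [0.568, -0.3596, 0.0266]
orientation: [0.466, 0.532, 0.465, -0.532]
force: [-0.0, 0.1, 0.6]
grip_width: 0.038
```

Call:
jog_arm --increments '[{"travel": [0,0,0],"dr": [0,0,0]},{"travel": [0,0,0],"dr": [0,0,0]},{"travel": [0,0,0],"dr": [0,0,0]},{"travel": [0,0,0],"dr": [0,0,0]},{"travel": [0,0,0],"dr": [0,0,0]},{"travel": [0,0,0],"dr": [0,0,0]}]' --jaw 0

```text
t: 14.68
position: [0.5649, -0.3587, 0.0255]
orientation: [-0.464, -0.531, -0.467, 0.533]
force: [-9.7, 2.0, 7.4]
grip_width: 0.0097
```

```bash
python3 - <<'E'
import numpy as np
th=-.1331;Y=np.array([-np.sin(th),np.cos(th)])
for Q in (np.pi-np.r_[.02,.04,.07,.1,.14,.18,.22,.26,.3,.35,.4,.45,.5,.55,.6,.65,.7,.75,.8,.8],2.34159-np.linspace(.08,1.3,19)):
    a=np.pi if Q[0]>2.5 else 2.34159
    print([[round(float(v),4) for v in (*(Y*.14*(np.cos(q)-np.cos(a))),.14*(np.sin(q)-np.sin(a)))] for q in Q])
E
```

```text
[[0.0, 0.0, 0.0028], [0.0, 0.0001, 0.0056], [0.0, 0.0003, 0.0098], [0.0001, 0.0007, 0.014], [0.0002, 0.0014, 0.0195], [0.0003, 0.0022, 0.0251], [0.0004, 0.0033, 0.0306], [0.0006, 0.0047, 0.036], [0.0008, 0.0062, 0.0414], [0.0011, 0.0084, 0.048], [0.0015, 0.011, 0.0545], [0.0018, 0.0138, 0.0609], [0.0023, 0.017, 0.0671], [0.0027, 0.0205, 0.0732], [0.0032, 0.0242, 0.079], [0.0038, 0.0283, 0.0847], [0.0044, 0.0326, 0.0902], [0.005, 0.0372, 0.0954], [0.0056, 0.0421, 0.1004], [0.0056, 0.0421, 0.1004]]
[[0.0011, 0.0083, 0.0075], [0.0021, 0.0157, 0.0133], [0.0032, 0.0235, 0.0185], [0.0042, 0.0317, 0.0233], [0.0054, 0.0401, 0.0274], [0.0065, 0.0488, 0.031], [0.0077, 0.0578, 0.034], [0.009, 0.0669, 0.0363], [0.0102, 0.0761, 0.038], [0.0114, 0.0855, 0.0391], [0.0127, 0.0949, 0.0396], [0.014, 0.1043, 0.0394], [0.0152, 0.1136, 0.0385], [0.0165, 0.1229, 0.037], [0.0177, 0.1321, 0.0349], [0.0189, 0.1411, 0.0322], [0.0201, 0.1499, 0.0289], [0.0212, 0.1585, 0.0249], [0.0223, 0.1667, 0.0204]]
```

Call:
jog_arm --increments '[{"travel": [-0.002,0,0],"dr": [0,0,0]},{"travel": [-0.002,0,0.003],"dr": [0,0,0]},{"travel": [-0.002,0,0.0055],"dr": [0,0,0]},{"travel": [-0.002,0.0005,0.01],"dr": [0,0,0]},{"travel": [-0.002,0.0005,0.014],"dr": [0,0,0]},{"travel": [-0.002,0.0015,0.0195],"dr": [0,0,0]},{"travel": [-0.0015,0.002,0.025],"dr": [0,0,0]},{"travel": [-0.0015,0.0035,0.0305],"dr": [0,0,0]},{"travel": [-0.0015,0.0045,0.036],"dr": [0,0,0]},{"travel": [-0.001,0.006,0.0415],"dr": [0,0,0]},{"travel": [-0.001,0.0085,0.048],"dr": [0,0,0]},{"travel": [-0.0005,0.011,0.0545],"dr": [0,0,0]},{"travel": [0,0.014,0.061],"dr": [0,0,0]},{"travel": [0.0005,0.017,0.067],"dr": [0,0,0]},{"travel": [0.0005,0.0205,0.073],"dr": [0,0,0]},{"travel": [0.001,0.024,0.079],"dr": [0,0,0]},{"travel": [0.002,0.0285,0.0845],"dr": [0,0,0]},{"travel": [0.0025,0.0325,0.09],"dr": [0,0,0]},{"travel": [0.003,0.037,0.0955],"dr": [0,0,0]},{"travel": [0.0035,0.042,0.1005],"dr": [0,0,0]}]'

```text
t: 17.18
position: [0.5708, -0.3169, 0.1259]
orientation: [-0.466, -0.532, -0.466, 0.532]
force: [-4.1, 2.3, -4.9]
grip_width: 0.0101
```

```bash
python3 - <<'E'
from h import *
print(r.sense()["force"])
a=r.get_image("side")["image"]; cv2.imwrite("pics/s7.png",cv2.resize(a[130:320,230:450],(640,553)))
E
```

```text
[-4.10406603  2.31596993 -4.8728806 ]
```

View pics/s7.png

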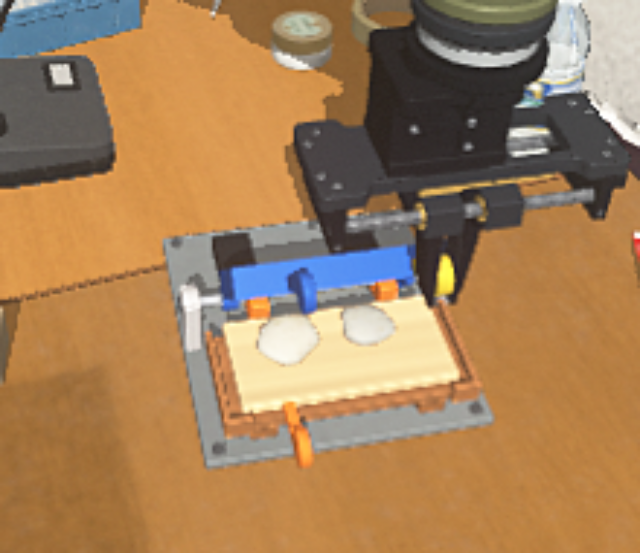

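Call:
jog_arm --increments '[{"travel": [0.001,0.0085,0.0075],"dr": [0,0,0]},{"travel": [0.002,0.0155,0.0135],"dr": [0,0,0]},{"travel": [0.003,0.0235,0.0185],"dr": [0,0,0]},{"travel": [0.004,0.0315,0.0235],"dr": [0,0,0]},{"travel": [0.0055,0.04,0.0275],"dr": [0,0,0]},{"travel": [0.0065,0.049,0.031],"dr": [0,0,0]},{"travel": [0.0075,0.058,0.034],"dr": [0,0,0]},{"travel": [0.009,0.067,0.0365],"dr": [0,0,0]},{"travel": [0.01,0.076,0.038],"dr": [0,0,0]},{"travel": [0.0115,0.0855,0.039],"dr": [0,0,0]},{"travel": [0.0125,0.095,0.0395],"dr": [0,0,0]},{"travel": [0.014,0.1045,0.0395],"dr": [0,0,0]},{"travel": [0.015,0.1135,0.0385],"dr": [0,0,0]},{"travel": [0.0165,0.123,0.037],"dr": [0,0,0]},{"travel": [0.0175,0.132,0.035],"dr": [0,0,0]},{"travel": [0.019,0.141,0.032],"dr": [0,0,0]},{"travel": [0.02,0.15,0.029],"dr": [0,0,0]},{"travel": [0.021,0.1585,0.025],"dr": [0,0,0]},{"travel": [0.0225,0.1665,0.0205],"dr": [0,0,0]}]'

```text
t: 19.6
position: [0.5942, -0.1491, 0.1496]
orientation: [0.466, 0.533, 0.466, -0.531]
force: [-10.2, 2.3, 8.3]
grip_width: 0.01
```

```bash
python3 - <<'E'
import numpy as np
th=-.1331;Y=np.array([-np.sin(th),np.cos(th)]);a=1.0416
print([[round(float(v),4) for v in (*(Y*.14*(np.cos(q)-np.cos(a))),.14*(np.sin(q)-np.sin(a)))] for q in np.linspace(a,0,16)[1:]])
E
```

```text
[[0.0011, 0.0081, -0.0052], [0.0021, 0.0159, -0.0109], [0.0031, 0.0233, -0.0172], [0.004, 0.0302, -0.024], [0.0049, 0.0366, -0.0313], [0.0057, 0.0425, -0.0389], [0.0064, 0.0478, -0.047], [0.007, 0.0526, -0.0554], [0.0076, 0.0568, -0.0642], [0.0081, 0.0604, -0.0732], [0.0085, 0.0634, -0.0825], [0.0088, 0.0657, -0.0919], [0.009, 0.0674, -0.1015], [0.0092, 0.0684, -0.1111], [0.0092, 0.0687, -0.1208]]
```

Call:
jog_arm --increments '[{"travel": [0,0.008,-0.005],"dr": [0,0,0]},{"travel": [0.001,0.016,-0.011],"dr": [0,0,0]},{"travel": [0.002,0.0235,-0.017],"dr": [0,0,0]},{"travel": [0.003,0.03,-0.024],"dr": [0,0,0]},{"travel": [0.004,0.0365,-0.0315],"dr": [0,0,0]},{"travel": [0.0045,0.0425,-0.039],"dr": [0,0,0]},{"travel": [0.0055,0.048,-0.047],"dr": [0,0,0]},{"travel": [0.006,0.0525,-0.0555],"dr": [0,0,0]},{"travel": [0.0065,0.057,-0.064],"dr": [0,0,0]},{"travel": [0.007,0.0605,-0.073],"dr": [0,0,0]},{"travel": [0.0075,0.0635,-0.0825],"dr": [0,0,0]},{"travel": [0.008,0.0655,-0.092],"dr": [0,0,0]},{"travel": [0.008,0.0675,-0.1015],"dr": [0,0,0]},{"travel": [0.008,0.0685,-0.111],"dr": [0,0,0]},{"travel": [0.008,0.0685,-0.117],"dr": [0,0,0]},{"travel": [0.008,0.0685,-0.12],"dr": [0,0,0]},{"travel": [0.008,0.0685,-0.12],"dr": [0,0,0]},{"travel": [0.008,0.0685,-0.12],"dr": [0,0,0]}]'

```text
t: 21.85
position: [0.6041, -0.0779, 0.0283]
orientation: [0.465, 0.535, 0.466, -0.529]
force: [0.4, 11.2, 1.4]
grip_width: 0.0098
```

```bash
cat > rest.py <<'E'
from plane import *
L,h=cloud(r.get_image("wrist"),1)
n=(abs(L[:,0])<.09)&(L[:,2]>-.03)&(L[:,2]<.05)
for k in ("yellow","blue"):
    e=m(h,*cols[k])&n&(L[:,1]>.112)&(L[:,1]<.16)
    if e.sum(): print(k,e.sum(),"ear top z",L[e,2].max(),"x",np.median(L[e,0]))
b=n&m(h,*cols["blue"])&(L[:,1]>.03)&(L[:,1]<.098)
if b.sum(): 
    A=np.c_[L[b,:2],np.ones(b.sum())]; print("rack",b.sum(),np.linalg.lstsq(A,L[b,2],rcond=None)[0])
E
python3 rest.py
```

```text
yellow 732 ear top z 0.02993470020295186 x 0.04945928551651409
blue 1161 ear top z 0.04969634781673338 x -0.03246579544458806
rack 237 [-0.001232    0.13849872 -0.00429247]
```

Call:
jog_arm --increments '[{"travel": [0,0,0],"dr": [0,0,0]},{"travel": [0,0,0],"dr": [0,0,0]},{"travel": [0,0,0],"dr": [0,0,0]},{"travel": [0,0,0],"dr": [0,0,0]},{"travel": [0,0,0],"dr": [0,0,0]},{"travel": [0,0,0.03],"dr": [0,0,0]},{"travel": [0,0,0.07],"dr": [0,0,0]},{"travel": [0,0,0.12],"dr": [0,0,0]},{"travel": [0,0,0.17],"dr": [0,0,0]},{"travel": [0,0,0.2],"dr": [0,0,0]},{"travel": [0,0,0.2],"dr": [0,0,0]},{"travel": [0,0,0.2],"dr": [0,0,0]}]' --jaw 0.4

```text
t: 23.4
position: [0.6007, -0.0819, 0.2245]
orientation: [-0.465, -0.532, -0.466, 0.533]
force: [-0.3, 0.0, -0.8]
grip_width: 0.0383
```

```bash
python3 rest.py; python3 - <<'E'
from plane import *
p=r.get_image("side"); a=p["image"]; cv2.imwrite("pics/s8.png",cv2.resize(a[130:320,230:450],(640,553)))
for n in("pebble_a_mid","pebble_b_mid","cover_mid","rack"):
    for b in r.boxes_of(p,n)[:2]: print(n,b["conf"],np.round(b["uv"]),np.round(loc(world(p,b["uv"],w=1)),4))
L,h=cloud(p,1); b=m(h,(10,30,120),(28,120,255))&(L[:,1]<-.03)&(L[:,1]>-.098)&(abs(L[:,0])<.07)&(abs(L[:,2])<.004)
if b.sum(): print("board",b.sum(),np.linalg.lstsq(np.c_[L[b,:2],np.ones(b.sum())],L[b,2],rcond=None)[0])
E
```

```text
yellow 275 ear top z 0.013755435314091721 x 0.04972543060200936
blue 285 ear top z 0.013874654150959662 x -0.03401838529420488
rack 4833 [ 0.01258283  0.12465342 -0.01917349]
pebble_a_mid 0.71 [328. 245.] [-0.038  -0.0536  0.0141]
pebble_b_mid 0.74 [356. 242.] [ 0.0186 -0.0564  0.0151]
pebble_b_mid 0.69 [332. 212.] [-0.0042  0.0548  0.0008]
rack 0.58 [334. 211.] [0.     0.0563 0.003 ]
board 1313 [0.00159213 0.00171177 0.00137579]
```

View pics/s8.png

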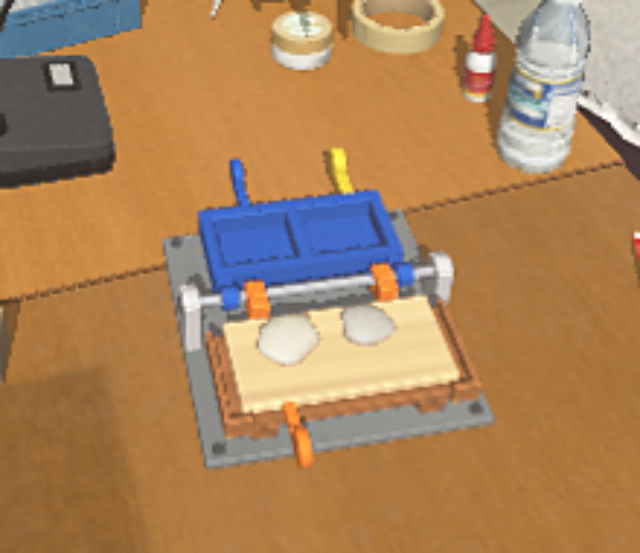

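```bash
python3 - <<'E'
from plane import *
for n in("top","side"):
    L,h=cloud(r.get_image(n),1)
    b=(L[:,2]>.005)&(L[:,2]<.03)&(L[:,1]<-.022)&(L[:,1]>-.1)&(abs(L[:,0])<.07)
    for s in(-1,1):
        e=b&(L[:,0]*s>-.003)
        if e.sum(): print(n,s,e.sum(),"x",np.percentile(L[e,0],[2,50,98]),"y",np.percentile(L[e,1],[2,50,98]),"z",np.percentile(L[e,2],95))
E
```

```text
top -1 283 x [-0.0561864  -0.03678833 -0.01707521] y [-0.06880725 -0.05049637 -0.03353087] z 0.016240341468850936
top 1 207 x [0.00456234 0.0206365  0.03861226] y [-0.06325654 -0.04871505 -0.0338801 ] z 0.016561476910260685
side -1 279 x [-0.05570477 -0.03685953 -0.01735718] y [-0.07156153 -0.05599963 -0.03674419] z 0.016359183019971187
side 1 201 x [0.00512866 0.02012134 0.03900493] y [-0.06527157 -0.05360871 -0.0371037 ] z 0.016597814954151843
```

```bash
python3 - <<'E'
from plane import *
for n in("top","side","wrist"):
    L,h=cloud(r.get_image(n),1)
    b=(L[:,2]<-.010)&(L[:,2]>-.022)&(L[:,1]>.02)&(L[:,1]<.1)&(abs(L[:,0])<.073)&m(h,*cols["blue"])
    for s in(-1,1):
        e=b&(L[:,0]*s>0)
        if e.sum(): print(n,s,e.sum(),"x",np.percentile(L[e,0],[1,99]),"y",np.percentile(L[e,1],[1,99]))
print(r.sense()["t"])
E
```

```text
top -1 657 x [-0.06447457 -0.00691227] y [0.03684203 0.09095504]
top 1 632 x [0.00678986 0.06325798] y [0.03649456 0.09053736]
side -1 340 x [-0.06225681 -0.00599091] y [0.02508837 0.0924395 ]
side 1 317 x [0.00540604 0.06334561] y [0.02435979 0.09235792]
wrist -1 1414 x [-0.06545734 -0.00963554] y [0.03462047 0.08328141]
wrist 1 1637 x [0.00607772 0.06390501] y [0.03402715 0.09989682]
23.95
```

```bash
python3 -c "
from rig import r
print(r.sense()['force']); print(r.hand_in())"
```

```text
[-0.12645186  0.31296918  0.25673647]
the job is handed in; nothing more can be done
None
```

I turned the rack and board over together by the ear pair and let go in the tray. I then swung the rack alone back by the yellow ear and handed in at about 24 s, with the gripper clear above the jig.

**Last checks**
- **Rack:** it is back on its rests, with both ear centres at rod height to within about 1 mm.
- **Board:** it lies flat in the tray, with a slope under 0.002 rad.
- **Pebbles:** both lie on the board, one in each pocket's place:

| Pebble | Position along the hinge | Distance from the rod |
|---|---|---|
| Beige | -37 mm | about 52 mm |
| Grey | +21 mm | about 50 mm |

**What did not go exactly to plan**
- **Slipping ears:** the ears slipped in the pads near the end of both swings. The rack was about 0.09 rad short of the tray when released, and the ear about 17 mm above its rest on the way back. It dropped the last bit by itself and seated both times.
- **Grey pebble:** it lies about 14 mm towards the middle of the pocket centre along the hinge, and both pebbles lie about 10–13 mm towards the rod. All are still inside the pocket outlines. I did not see how they lay under the board beforehand, so I cannot say how much they moved, and I left them.
- **Side force:** the wrist read up to about 12 N along the hinge while gripping, well below the limits.

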